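# Tip the rejected case backs into the scrap bin

## Task

Take the open-ended aluminium tray by its upright black grip, carry it level, and hook the ridge under its open end on the outside of the scrap bin's low rolled rim, so that the tray rests level on that rim. Then, with the rim as the pivot, swing the grip up and over, past 45 degrees, until both case backs have slid into the bin. Bring the empty tray back and stand it flat on the bench, and let go.

Things in the scene. Friction and masses are not known exactly. Their poses are not given: they have to be found in the camera images.
- tray: Aluminium tray, 0.2 kg. Origin in groove under open -x end, 5 mm below floor, 5 mm before the ridge; z up, 8 mm over bench. Hooked, it lies on the rim's axis at any tilt. Floor x -22..113 mm, 94 wide, 3 thick; side, rear walls to z 28. Ridge x 5..9, foot x 105..113, both down to z -8 (it stands on them). Black grip block behind rear wall: 32 (x) by 14 (y) mm, centre x 129, y 0, flat top z 64.
- bin: Steel scrap bin fixed to bench, 130 (x) by 170 (y) mm; origin centre of underside, z up. Walls 4 mm, 80 high on three sides; the +x side, facing away from the robot within 12 degrees, is low and ends in a rolled rim, 10 mm round, along y, axis at x 60, z 50 mm. Side walls 162 apart inside; floor top z 4. Hooked, the tray's grip points to the bin's +x, its lip reaches 22 mm into the bin.
- back_a: First case back: a plain steel watch case back, a flat disc 30 mm across and 5 mm thick, 28 g, lying loose on the tray's floor at the start; origin at the centre of its underside, z along the disc's axis.
- back_b: Second case back: a plain steel watch case back, a flat disc 30 mm across and 5 mm thick, 28 g, lying loose on the tray's floor at the start; origin at the centre of its underside, z along the disc's axis.
Not all that is in view belongs to the job. What is shaped like the tray but blue is not meant.

How it is judged:
On the way, in this order (a step that is already met when the one before it is completed fails the run):
1. the tray rests on the bin's low rim, about level (within 20 degrees), the groove before its ridge within about 15 mm of the rim (x of tray in the frame of bin between 0.045 and 0.078 m and z of tray in the frame of bin between 0.037 and 0.065 m and contact force between tray and bin above 0.2 N and angle between tray's own z axis and vertical below 0.35 rad), for 0.1 s.
2. still hooked there and touching the rim, the tray is tipped by more than 40 degrees (x of tray in the frame of bin between 0.045 and 0.078 m and z of tray in the frame of bin between 0.037 and 0.065 m and contact force between tray and bin above 0.2 N and angle between tray's own z axis and vertical above 0.7 rad), for 0.1 s.
At the end, for the whole second after the job is handed in: Both case backs lie at rest inside the bin (below 45 mm over its underside), and the tray stands upright on the bench, within 10 degrees of level, its origin less than 16 mm up, at rest (angle between tray's own z axis and vertical below 0.17 rad and height (world z) of tray below 0.016 m and linear speed of tray below 0.02 m/s and x of back_a in the frame of bin between -0.062 and 0.059 m and y of back_a in the frame of bin between -0.082 and 0.082 m and z of each of back_a, back_b in the frame of bin below 0.045 m and linear speed of each of back_a, back_b below 0.03 m/s and x of back_b in the frame of bin between -0.062 and 0.059 m and y of back_b in the frame of bin between -0.082 and 0.082 m); the robot touches nothing.
It also fails if it takes over 64 s, if anything falls off the work surface, if the arm or the gripper's body presses on something with over 40 N, if the wrist force passes 120 N, or if a joint passes its speed limit or range.

## Robot

A 6-joint arm with a two-finger parallel gripper is mounted at the origin on the work surface. World frame = base frame: x ahead of the robot, y to its left, z up, the work surface at z = 0. Lengths are in m, angles in rad, forces in N, time in s.
With the tool pointing down it reaches from about 0.3 to 0.775 m from the base axis. Payload 14.6 kg.
Tool frame: the origin (TCP) lies at the very end of the fingers, on their centre line; the grasp point (between the pads) lies 19 mm behind it; y points along the fingers, x is the direction in which the jaws open and shut, and the axes are right-handed (so a half turn about y gives the same grasp; the last joint's range is limited). The gripper opens to 94 mm and grips with 3 to 60 N. Pads are 16 mm wide; open, the fingers measure 119 mm over their backs; the gripper's body (75 mm by 177 mm) begins 78 mm behind the grasp point.
Start: joints at [1.069, 0.3, 1.521, -0, 1.321, -0.067], TCP at [0.232, 0.499, 0.205] pointing down, gripper open.
Joint ranges: [-3.03, 3.03], [-0.79, 2.21], [0.23, 2.52], [-1.04, 4.18], [0, 3.07], [-2.55, 2.55]. Speed limits (rad/s): [2.22, 2.22, 2.57, 3.14, 3.14, 3.14].

## Interface

Orientations are given as [roll, pitch, yaw] about the fixed x, y, z axes, in that order (R = Rz(yaw) Ry(pitch) Rx(roll)).
In Python, from station import get_obs, cams, hand_in gives the robot as it stands. The module is installed in compiled form; this text tells all that it offers.
- The arm moves only by the tool step_arm, never from a script. Its argument "plan" is a list of rows, each an object with "grip": the closure, from -1 (fully open) to 1 (shut), so that 0 is half open; "slide": the shift along the tool's x, y, z in m, a list of three; "spin": the turn about the tool's y in degrees. A call has 1 to 20 rows; each row shifts and turns the commanded pose from where the row before left it, along the tool's axes as they then stand; what a row does not reach is not made up. A row lasts 1/12 s, in which the tool goes at most 41.7 mm and 7.16 degrees, less where a joint would pass 70% of its speed; a pose out of reach is approached as far as the arm can. A call is refused whole if a number of a shift passes 0.0417 or a number of a turn 7.16, either way. A call with a gripper value outside its range is refused whole. The fingers move at their own pace and stop on an object; "force" is the grip in N (left out, the last holds). Time passes only in rows, so rows that do not move let the fingers close. It gives the time, the measured TCP pose, the force and the opening at its end, in the units of the state.
- get_obs(): the state, without advancing time (a new reading comes with each control period).
- cams.camera(name): name is "side" or "top"; returns the picture (420x560x3 uint8, blue, green, red); there is no depth.
- cams.calibration(name): a dict with "K" (3x3 intrinsics, pixels), "T" (4x4, takes a point from camera to world coordinates). Camera axes: x right, y up, looking along -z (the intrinsics and any distortion apply to the point x, -y, -z); pixel columns grow to the right and rows downward; lengths in m; the calibration is good to about 2 mm. A picture is of the moment at which its call begins. calibration takes no time and is no camera call.
- hand_in(): hands the job in, once; it reports no verdict.
The state is a dict: "time_s": time; "qpos": joint angles; "joint_vel": joint speeds; "tau": joint torques, N m; "ee_pos": TCP position; "eef_rot": TCP orientation; "force": force on the tool from outside, world axes, zero at the start; "moment": the same for the moment, N m; "grip_width": finger opening in m.
Only numpy, scipy, OpenCV 4.12 (cv2) and the standard library are available. Lean on these libraries where they do the work, as an engineer would, in place of code of your own. Each camera call takes 0.05 s, during which the arm holds its last target.

## Working session

There is one attempt and no reset: what is moved stays moved. The work goes in short steps, Python scripts to look and compute and a tool call to move; the robot and the scene stay as the last step left them, time stands still between calls to the robot, and variables do not carry over. Pictures are saved under pics/ and viewed, and the job is handed in when it is done.

Besides the shell and the picture viewer there is one more tool, called as a command line: name --argument value ..., lists and objects as JSON in quotes. step_arm: Moves the arm, as the interface text tells. Its arguments: {"type":"object","properties":{"plan":{"type":"array","items":{"type":"object","properties":{"grip":{"type":"number"},"slide":{"type":"array","items":{"type":"number"}},"spin":{"type":"number"}}}},"force":{"type":"number"}},"required":["plan"]}

```bash
mkdir -p pics; python3 - <<'E'
from station import get_obs,cams
import cv2
o=get_obs()
for k,v in o.items(): print(k,v)
for n in("side","top"):
    cv2.imwrite(f"pics/{n}0.png",cams.camera(n)); c=cams.calibration(n); print(n,c)
E
```

```text
time_s 0.0
qpos [ 1.06940450e+00  3.00503379e-01  1.52159096e+00  3.13926189e-06
  1.32070245e+00 -6.66045178e-02]
joint_vel [-5.97742567e-04  1.12872817e-03  6.99330535e-05 -8.15560818e-04
  9.04235949e-04  3.33691872e-04]
tau [-3.68565870e-04 -5.31791461e+01 -3.52743351e+01  7.09034060e-02
  2.42679776e-02 -1.20645532e-04]
ee_pos [0.23154448 0.49858993 0.20486445]
eef_rot [-1.57071315e+00  1.20125741e-03  1.13600828e+00]
force [ 0.91008537  0.80873904 -0.63458986]
moment [ 0.00918192 -0.0007305   0.02999007]
grip_width 0.0939995130792776
side {'K': array([[384.52239723,   0.        , 273.47020288],
       [  0.        , 384.52239723, 212.16676189],
       [  0.        ,   0.        ,   1.        ]]), 'T': array([[-0.9675769 ,  0.19361858, -0.16219368,  0.33979853],
       [-0.25243579, -0.71986482,  0.64658395,  0.49674214],
       [ 0.00843315,  0.66656318,  0.74540083,  0.56043587],
       [ 0.        ,  0.        ,  0.        ,  1.        ]])}
top {'K': array([[495.08731518,   0.        , 283.74057761],
       [  0.        , 495.08731518, 214.82233141],
       [  0.        ,   0.        ,   1.        ]]), 'T': array([[-0.0305153 ,  0.97710717, -0.21054784,  0.25200596],
       [-0.99952904, -0.03051375,  0.00325686,  0.06396491],
       [-0.0032423 ,  0.21054806,  0.97757813,  0.98675846],
       [ 0.        ,  0.        ,  0.        ,  1.        ]])}
```

View pics/side0.png

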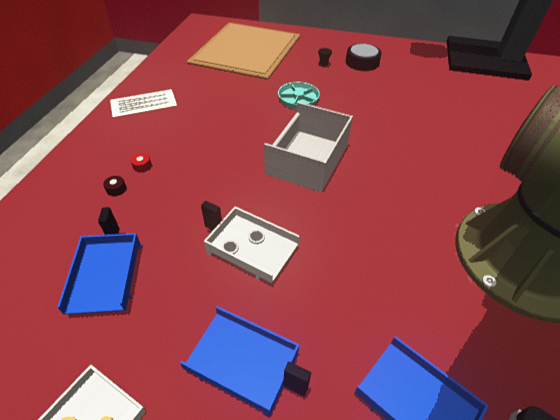

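View pics/top0.png

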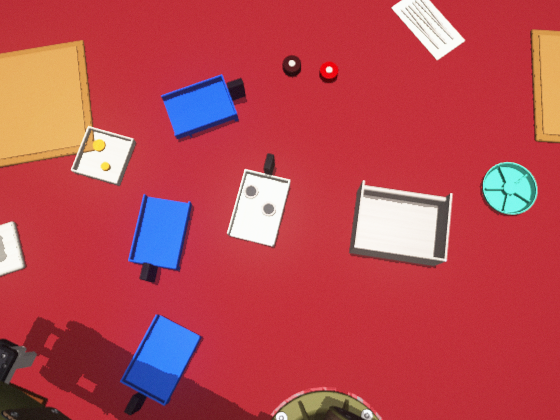

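The candidates, in top-view pixels:
- White tray with a black grip and two discs, (260,207).
- Three blue trays, (200,105), (160,233) and (160,358).
- White box with yellow items, (103,155), with no grip.

The first fits: aluminium, one open end, upright black grip, two steel discs. I'll confirm it in an enlarged crop.

```bash
python3 - <<'E'
import cv2
t=cv2.imread("pics/top0.png"); s=cv2.imread("pics/side0.png")
cv2.imwrite("pics/c1.png",cv2.resize(t[145:255,220:300],None,fx=5,fy=5,interpolation=cv2.INTER_CUBIC))
cv2.imwrite("pics/c2.png",cv2.resize(t[175:270,340:460],None,fx=6,fy=6,interpolation=cv2.INTER_CUBIC))
cv2.imwrite("pics/c3.png",cv2.resize(s[95:290,195:360],None,fx=3,fy=3,interpolation=cv2.INTER_CUBIC))
E
```

```text
(no output)
```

View pics/c1.png

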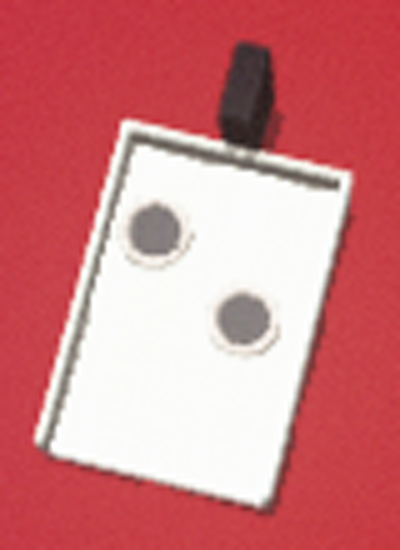

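View pics/c2.png

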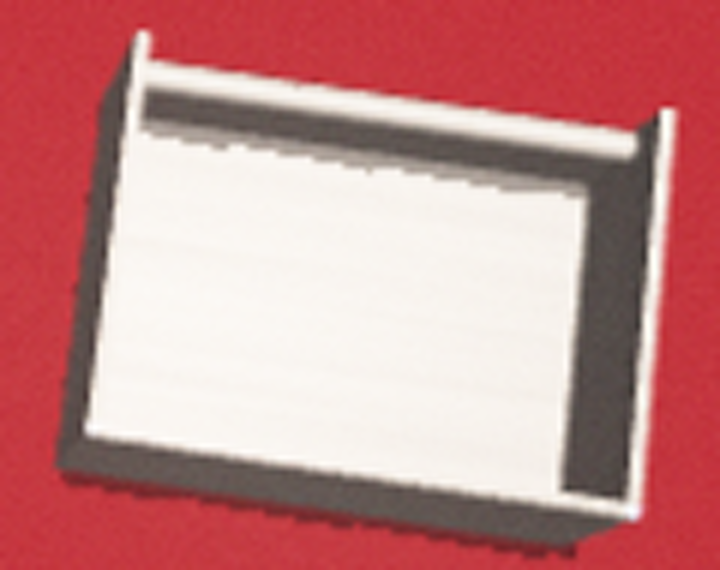

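View pics/c3.png

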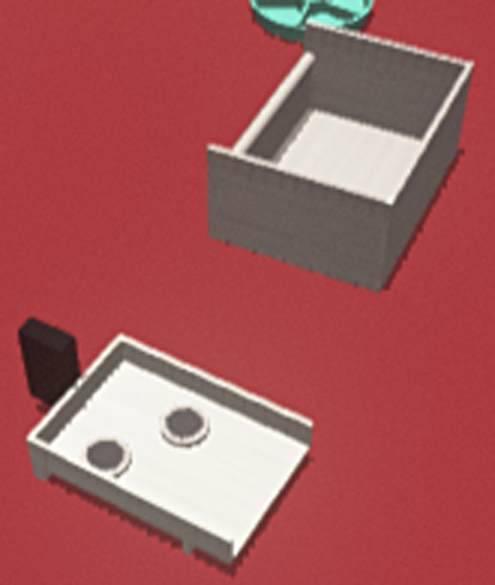

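The crops confirm the white tray: open end toward the robot, grip away from it, discs at (251,190) and (268,209). In the bin, the low rim is on the far side, running (365,186) to (446,198). Next I fit both poses.

```bash
cat > fit.py <<'E'
import numpy as np
from scipy.optimize import least_squares
from station import cams
def proj(n,P):
    c=cams.calibration(n);T=c["T"];q=(np.asarray(P)-T[:3,3])@T[:3,:3]
    q=q*[1,-1,-1];u=q@c["K"].T
    return u[:,:2]/u[:,2:]
def crop(pts,x0,y0,f): return (np.array(pts,float)+.5)/f-.5+[x0,y0]
def w(p,L,z0):
    L=np.array(L)/1000;c,s=np.cos(p[2]),np.sin(p[2])
    return np.c_[p[0]+c*L[:,0]-s*L[:,1],p[1]+s*L[:,0]+c*L[:,1],L[:,2]+z0]
def fit(sets,z0,x0):
    f=lambda p:np.concatenate([(proj(n,w(p,L,z0))-px).ravel() for n,L,px in sets])
    r=least_squares(f,x0,loss='soft_l1');print(r.x,np.degrees(r.x[2]));print(f(r.x).reshape(-1,2).round(1).tolist());return r.x
E
python3 - <<'E'
from fit import *
t=[("top",[[113,47,28],[113,-47,28],[-22,47,28],[-22,-47,28],[145,7,64],[145,-7,64]],crop([[127,121],[352,174],[38,440],[272,500],[238,43],[269,49]],220,145,5)),
("side",[[113,47,28],[113,-47,28],[-22,-47,28],[-22,47,28],[129,0,64]],crop([[33,438],[122,337],[312,425],[236,545],[48,333]],195,95,3))]
fit(t,.008,[.5,.1,0]);
for s in t: fit([s],.008,[.5,.1,0])
b=[("top",[[-65,85,80],[-65,-85,80],[65,85,80],[65,-85,80],[60,81,55],[60,-81,55]],crop([[84,435],[640,517],[134,33],[675,112],[147,72],[637,143]],340,175,6)),
("side",[[65,85,80],[-65,85,80],[-65,-85,80],[65,-85,80],[65,85,0],[-65,85,0]],crop([[208,147],[392,203],[472,65],[308,24],[210,240],[385,290]],195,95,3))]
fit(b,0,[.5,-.2,0])
for s in b: fit([s],0,[.5,-.2,0])
E
```

```text
[ 0.43090004  0.12173347 -0.2724306 ] -15.609123798449419
[[-0.5, 0.6], [0.0, 0.8], [-0.4, 1.2], [-0.4, 0.7], [-0.1, -0.0], [0.7, 0.4], [-1.8, 0.2], [-0.6, -0.8], [0.6, -1.0], [-1.5, -1.2], [-0.4, 0.1]]
[ 0.43205013  0.12121156 -0.26936614] -15.433543005498132
[[-0.4, 0.0], [0.1, 0.1], [-0.1, 0.7], [-0.1, -0.0], [-0.1, -0.6], [0.7, -0.2]]
[ 0.429284    0.12275016 -0.27553734] -15.78712660630094
[[-1.1, 0.7], [0.2, -0.4], [1.4, -0.3], [-0.8, -0.5], [0.5, 0.5]]
[ 0.42999573 -0.1628876  -0.18020182] -10.32480387399387
[[0.8, 0.6], [0.3, 0.5], [0.7, 0.5], [0.0, 0.2], [-1.7, 0.3], [-0.2, 0.4], [-0.4, 0.4], [-0.1, 0.3], [-0.1, -0.4], [-0.8, -1.2], [-0.6, -0.8], [-2.0, 1.0]]
[ 0.4308244  -0.16269741 -0.18392053] -10.537869952075017
[[0.6, -0.1], [-0.0, 0.2], [0.7, -0.1], [-0.0, -0.1], [-1.7, -0.2], [-0.2, 0.2]]
[ 0.42889032 -0.16311204 -0.17719352] -10.152440887174956
[[0.3, 0.5], [0.7, 0.3], [0.4, -0.5], [-0.4, -1.2], [-0.0, -0.7], [-1.3, 1.0]]
```

step_arm --plan '[{"grip":-1,"spin":-4.65,"slide":[0,0,0]},{"grip":-1,"spin":-4.65,"slide":[0,0,0]},{"grip":-1,"slide":[-0.0193,0,-0.0264],"spin":0},{"grip":-1,"slide":[-0.0193,0,-0.0264],"spin":0},{"grip":-1,"slide":[-0.0193,0,-0.0264],"spin":0},{"grip":-1,"slide":[-0.0193,0,-0.0264],"spin":0},{"grip":-1,"slide":[-0.0193,0,-0.0264],"spin":0},{"grip":-1,"slide":[-0.0193,0,-0.0264],"spin":0},{"grip":-1,"slide":[-0.0193,0,-0.0264],"spin":0},{"grip":-1,"slide":[-0.0193,0,-0.0264],"spin":0},{"grip":-1,"slide":[-0.0193,0,-0.0264],"spin":0},{"grip":-1,"slide":[-0.0193,0,-0.0264],"spin":0},{"grip":-1,"slide":[-0.0193,0,-0.0264],"spin":0},{"grip":-1,"slide":[-0.0193,0,-0.0264],"spin":0},{"grip":-1,"slide":[-0.0193,0,-0.0264],"spin":0},{"grip":-1,"slide":[-0.0193,0,-0.0264],"spin":0},{"grip":-1,"slide":[-0.0193,0,-0.0264],"spin":0},{"grip":-1,"slide":[-0.0193,0,-0.0264],"spin":0},{"grip":-1,"slide":[0,0,0],"spin":0},{"grip":-1,"slide":[0,0,0],"spin":0}]'

```text
time_s: 1.77
ee_pos: [0.5556, 0.0866, 0.2047]
eef_rot: [-1.57, 0.0, 1.296]
force: [-1.5, -0.0, 0.4]
grip_width: 0.0938
```

step_arm --plan '[{"grip":-1,"slide":[0,0.0273,0],"spin":0},{"grip":-1,"slide":[0,0.0273,0],"spin":0},{"grip":-1,"slide":[0,0.0273,0],"spin":0},{"grip":-1,"slide":[0,0.0273,0],"spin":0},{"grip":-1,"slide":[0,0.0273,0],"spin":0},{"grip":-1,"slide":[0,0.0273,0],"spin":0},{"grip":-0.4,"slide":[0,0,0],"spin":0},{"grip":0,"slide":[0,0,0],"spin":0},{"grip":0.2,"slide":[0,0,0],"spin":0},{"grip":0.4,"slide":[0,0,0],"spin":0}]' --force 10

```text
time_s: 2.6
ee_pos: [0.5563, 0.0882, 0.0437]
eef_rot: [-1.574, -0.001, 1.299]
force: [-0.5, -0.6, 0.4]
grip_width: 0.0709
```

```bash
python3 - <<'E'
from station import get_obs,cams
import cv2
a=cams.camera("top");b=cams.camera("side")
cv2.imwrite("pics/a1.png",cv2.hconcat([cv2.resize(a[120:260,200:320],None,fx=3,fy=3),cv2.resize(b[180:320,180:320],None,fx=3,fy=3)]))
o=get_obs();print(o["ee_pos"],o["grip_width"])
E
```

```text
[0.5560711  0.0879739  0.04323911] 0.06308063533607225
```

View pics/a1.png

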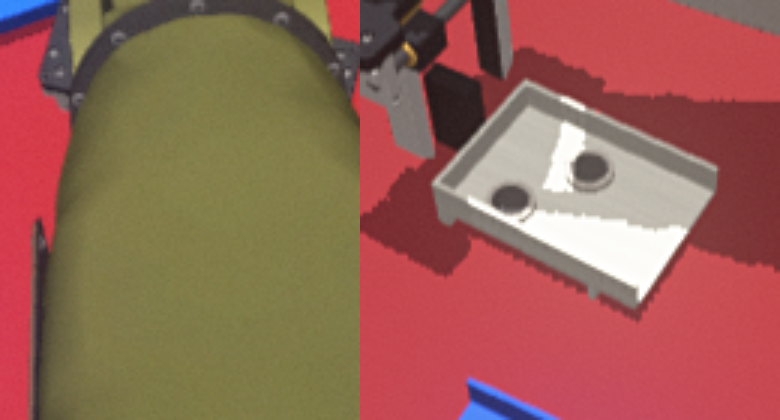

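The side crop shows the fingers on either side of the black block, so I close.

step_arm --plan '[{"grip":1,"slide":[0,0,0],"spin":0},{"grip":1,"slide":[0,0,0],"spin":0},{"grip":1,"slide":[0,0,0],"spin":0},{"grip":1,"slide":[0,0,0],"spin":0},{"grip":1,"slide":[0,0,0],"spin":0},{"grip":1,"slide":[0,0,0],"spin":0},{"grip":1,"slide":[0,0,0],"spin":0},{"grip":1,"slide":[0,0,0],"spin":0},{"grip":1,"slide":[0,0,0],"spin":0},{"grip":1,"slide":[0,0,0],"spin":0}]' --force 10

```text
time_s: 3.53
ee_pos: [0.5554, 0.0878, 0.0416]
eef_rot: [-1.571, -0.0, 1.298]
force: [0.5, 0.6, -0.1]
grip_width: 0.0139
```

step_arm --plan '[{"grip":1,"slide":[0,0,0],"spin":0},{"grip":1,"slide":[0,0,0],"spin":0},{"grip":1,"slide":[0,0,0],"spin":0},{"grip":1,"slide":[0,0,0],"spin":0},{"grip":1,"slide":[0,0,0],"spin":0}]' --force 60

```text
time_s: 3.95
ee_pos: [0.5554, 0.0877, 0.0416]
eef_rot: [-1.571, 0.0, 1.298]
force: [1.0, 1.0, 0.0]
grip_width: 0.0141
```

```bash
python3 - <<'E'
from station import get_obs,cams
import cv2
b=cams.camera("side")
cv2.imwrite("pics/a2.png",cv2.resize(b[170:310,160:320],None,fx=5,fy=5,interpolation=cv2.INTER_CUBIC))
o=get_obs();print(o["ee_pos"],o["eef_rot"],o["grip_width"],o["force"],o["moment"])
E
```

```text
[0.5553663  0.08773446 0.04163175] [-1.57075892e+00 -1.91484330e-05  1.29827315e+00] 0.013831619221980338 [ 1.30404344  0.88342981 -0.86677185] [ 0.20262292 -0.07308191 -0.03444842]
```

View pics/a2.png

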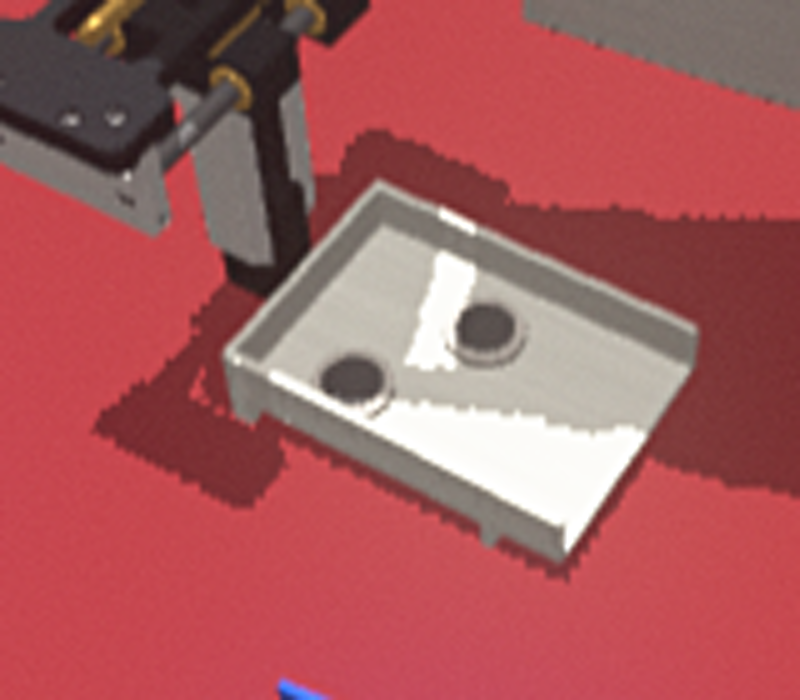

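step_arm --plan '[{"grip":1,"slide":[0,-0.004,0],"spin":0},{"grip":1,"slide":[0,-0.006,0],"spin":0},{"grip":1,"slide":[0,-0.008,0],"spin":0},{"grip":1,"slide":[0,-0.008,0],"spin":0},{"grip":1,"slide":[0,-0.004,0],"spin":0},{"grip":1,"slide":[0,0,0],"spin":0},{"grip":1,"slide":[0,0,0],"spin":0}]' --force 60

```text
time_s: 4.58
ee_pos: [0.5555, 0.0877, 0.0719]
eef_rot: [-1.571, -0.0, 1.298]
force: [-0.0, -0.2, -2.7]
grip_width: 0.0137
```

```bash
python3 - <<'E'
from station import get_obs,cams
import cv2
b=cams.camera("side")
cv2.imwrite("pics/a3.png",cv2.resize(b[150:310,160:330],None,fx=4,fy=4,interpolation=cv2.INTER_CUBIC))
o=get_obs();print(o["ee_pos"],o["eef_rot"],o["grip_width"],o["force"],o["moment"])
E
```

```text
[0.55527696 0.08771976 0.07156922] [-1.57072915e+00  4.94178734e-05  1.29829677e+00] 0.013567396555537412 [-1.03559568 -0.1715019  -2.1175437 ] [-0.01893494 -0.03226613 -0.04721293]
```

View pics/a3.png

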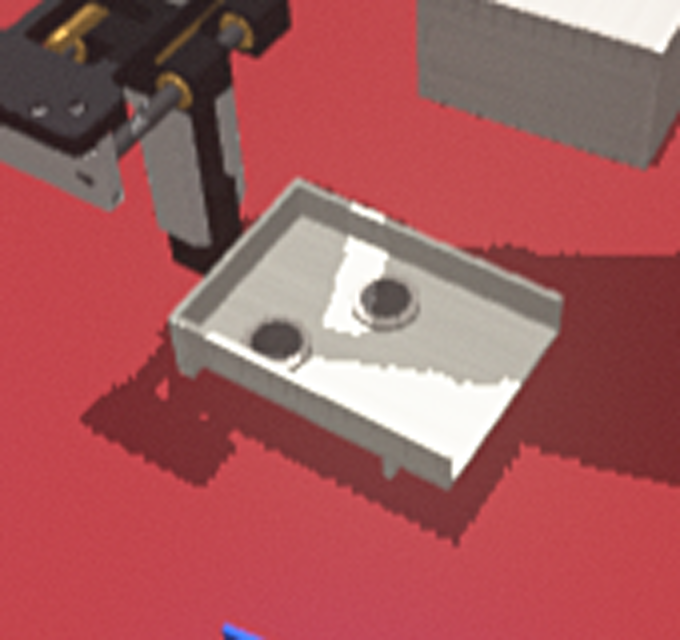

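```bash
cat > fit2.py <<'E'
from fit import *
def wp(x,y,z,yaw,pitch,L):
    # pitch>0: grip end up; tray origin x,y,z
    L=np.array(L)/1000;c,s=np.cos(pitch),np.sin(pitch)
    X=c*L[:,0]-s*L[:,2];Z=s*L[:,0]+c*L[:,2]
    cy,sy=np.cos(yaw),np.sin(yaw)
    return np.c_[x+cy*X-sy*L[:,1],y+sy*X+cy*L[:,1],z+Z]
def fitp(px,L,x0,yaw,cam="side"):
    f=lambda p:(proj(cam,wp(p[0],p[1],p[2],yaw,p[3],L))-px).ravel()
    r=least_squares(f,x0);print(r.x.round(4),"pitch deg",np.degrees(r.x[3]).round(1));print(f(r.x).round(1));return r.x
C4=[[113,47,28],[113,-47,28],[-22,-47,28],[-22,47,28]]
E
python3 - <<'E'
from fit2 import *
px=crop([[172,320],[300,182],[560,298],[452,462]],160,150,4)
fitp(px,C4,[.43,.12,.038,0],-.2725)
px=crop([[227,353],[380,182],[697,328],[563,527]],160,170,5)
fitp(px,C4,[.43,.12,.008,0],-.2725)
E
```

```text
[0.4319 0.1169 0.0311 0.0119] pitch deg 0.7
[ 0.1  0.1 -0.3 -0.   0.6  0.6 -0.3 -0.6]
[0.4322 0.116  0.0006 0.0156] pitch deg 0.9
[-0.   0.  -0.2 -0.   0.2  0.3  0.  -0.3]
```

step_arm --plan '[{"grip":1,"slide":[0,-0.003,0],"spin":0},{"grip":1,"slide":[0,-0.006,0],"spin":0},{"grip":1,"slide":[0,-0.008,0],"spin":0},{"grip":1,"slide":[0,-0.01,0],"spin":0},{"grip":1,"slide":[0,-0.01,0],"spin":0},{"grip":1,"slide":[0,-0.01,0],"spin":-0.85},{"grip":1,"slide":[0,-0.008,0],"spin":-0.85},{"grip":1,"slide":[0,-0.006,0],"spin":-0.85},{"grip":1,"slide":[0,-0.003,0],"spin":-0.85},{"grip":1,"slide":[0,-0.001,0],"spin":-0.85},{"grip":1,"slide":[0,0,0],"spin":-0.85},{"grip":1,"slide":[0,0,0],"spin":0}]' --force 60

```text
time_s: 5.63
ee_pos: [0.5552, 0.0877, 0.1362]
eef_rot: [-1.57, 0.0, 1.389]
force: [0.1, 0.1, -2.7]
grip_width: 0.0139
```

step_arm --plan '[{"grip":1,"slide":[-0.003,0,-0.0013],"spin":0},{"grip":1,"slide":[-0.006,0,-0.0027],"spin":0},{"grip":1,"slide":[-0.01,0,-0.0044],"spin":0},{"grip":1,"slide":[-0.014,0,-0.0062],"spin":0},{"grip":1,"slide":[-0.017,0,-0.0075],"spin":0},{"grip":1,"slide":[-0.018,0,-0.008],"spin":0},{"grip":1,"slide":[-0.018,0,-0.008],"spin":0},{"grip":1,"slide":[-0.018,0,-0.008],"spin":0},{"grip":1,"slide":[-0.018,0,-0.008],"spin":0},{"grip":1,"slide":[-0.018,0,-0.008],"spin":0},{"grip":1,"slide":[-0.018,0,-0.008],"spin":0},{"grip":1,"slide":[-0.018,0,-0.008],"spin":0},{"grip":1,"slide":[-0.018,0,-0.008],"spin":0},{"grip":1,"slide":[-0.018,0,-0.008],"spin":0},{"grip":1,"slide":[-0.018,0,-0.008],"spin":0},{"grip":1,"slide":[-0.016,0,-0.007],"spin":0},{"grip":1,"slide":[-0.012,0,-0.0052],"spin":0},{"grip":1,"slide":[-0.008,0,-0.0035],"spin":0},{"grip":1,"slide":[-0.004,0,-0.0017],"spin":0},{"grip":1,"slide":[0,0,0],"spin":0}]' --force 60

```text
time_s: 7.3
ee_pos: [0.6235, -0.2002, 0.1364]
eef_rot: [-1.571, -0.0, 1.387]
force: [0.6, 0.1, -2.2]
grip_width: 0.0134
```

```bash
python3 - <<'E'
from station import get_obs,cams
import cv2
b=cams.camera("side")
cv2.imwrite("pics/a4.png",cv2.resize(b[50:210,180:380],None,fx=4,fy=4,interpolation=cv2.INTER_CUBIC))
o=get_obs();print(o["ee_pos"],o["eef_rot"],o["grip_width"],o["force"],o["moment"])
E
```

```text
[ 0.62353842 -0.19945269  0.13648791] [-1.57052830e+00 -1.67621356e-04  1.38718830e+00] 0.013439042204339308 [-0.00929288 -0.26009013 -3.30493796] [ 0.04158587 -0.1529305  -0.03537072]
```

View pics/a4.png

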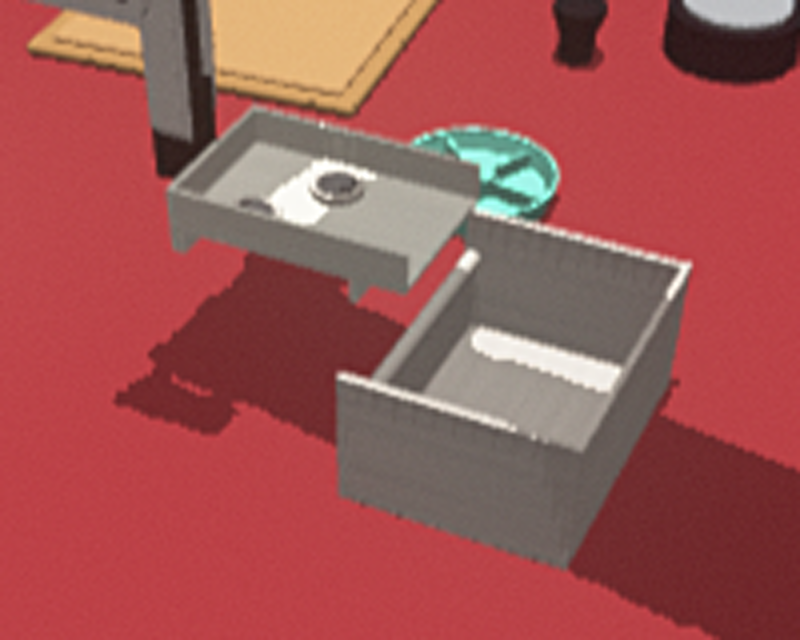

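```bash
python3 - <<'E'
from fit2 import *
px=crop([[170,188],[254,108],[481,168],[411,252]],180,50,4)
t=fitp(px,C4,[.49,-.17,.103,0],1.3872-np.pi/2)
px=crop([[338,376],[582,448],[690,263],[476,212],[342,494],[567,565]],180,50,4)
b=fit([("side",[[65,85,80],[-65,85,80],[-65,-85,80],[65,-85,80],[65,85,0],[-65,85,0]],px)],0,[.43,-.16,-.18])
for yaw in (b[2],):
    d=t[:2]-b[:2];print("tray in bin",d@[np.cos(yaw),np.sin(yaw)],d@[-np.sin(yaw),np.cos(yaw)],np.degrees(1.3872-np.pi/2-yaw))
o=np.array([.62354,-.19945]);y=1.3872-np.pi/2
print("tray from tcp",o-.129*np.array([np.cos(y),np.sin(y)]))
E
```

```text
[ 0.4982 -0.1889  0.0964  0.004 ] pitch deg 0.2
[ 0.2  0.4  0.6 -0.4  0.  -1.  -0.7  0.9]
[ 0.42896097 -0.16535065 -0.18780703] -10.760550426783333
[[0.2, -0.5], [0.5, 0.3], [0.6, 0.2], [-1.1, -1.7], [-0.5, -0.2], [-0.0, 0.8]]
tray in bin 0.07240102476160164 -0.010189538123134783 0.24125576733113008
tray from tcp [ 0.49670804 -0.1758989 ]
```

step_arm --plan '[{"grip":1,"slide":[0,0.004,0],"spin":0},{"grip":1,"slide":[0,0.008,0],"spin":0},{"grip":1,"slide":[0,0.008,0],"spin":0},{"grip":1,"slide":[0,0.008,0],"spin":0},{"grip":1,"slide":[0,0.008,0],"spin":0},{"grip":1,"slide":[0,0.006,0],"spin":0},{"grip":1,"slide":[0,0.003,0],"spin":0},{"grip":1,"slide":[0,0.0015,0],"spin":0},{"grip":1,"slide":[0,0.001,0],"spin":0},{"grip":1,"slide":[0,0.001,0],"spin":0},{"grip":1,"slide":[0,0.001,0],"spin":0},{"grip":1,"slide":[0,0,0],"spin":0}]' --force 60

```text
time_s: 8.35
ee_pos: [0.6237, -0.1996, 0.0872]
eef_rot: [-1.571, 0.0, 1.387]
force: [0.3, -0.1, -3.2]
grip_width: 0.0135
```

```bash
python3 - <<'E'
from station import get_obs,cams
import cv2
b=cams.camera("side")
cv2.imwrite("pics/a5.png",cv2.resize(b[70:210,200:360],None,fx=5,fy=5,interpolation=cv2.INTER_CUBIC)[:600])
o=get_obs();print(o["ee_pos"],o["eef_rot"],o["grip_width"],o["force"],o["moment"])
E
```

```text
[ 0.62366337 -0.1995649   0.08728657] [-1.57101230e+00  2.25100237e-05  1.38731302e+00] 0.01382122605659728 [ 0.07644232 -0.86424739 -2.48030612] [ 0.02305997 -0.16995351 -0.00996951]
```

View pics/a5.png

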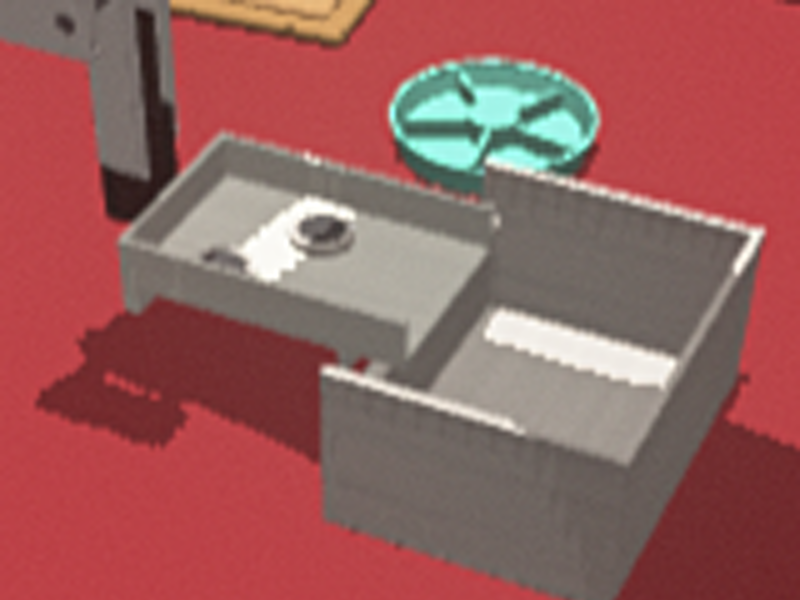

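Lip is inside the bin and the ridge foot is outside the rim. I lower it gently to contact.

step_arm --plan '[{"grip":1,"slide":[0,0.001,0],"spin":0},{"grip":1,"slide":[0,0.001,0],"spin":0},{"grip":1,"slide":[0,0.001,0],"spin":0},{"grip":1,"slide":[0,0,0],"spin":0},{"grip":1,"slide":[0,0,0],"spin":0}]' --force 60

```text
time_s: 8.82
ee_pos: [0.6236, -0.1996, 0.0841]
eef_rot: [-1.571, -0.0, 1.387]
force: [-0.8, 0.3, -2.9]
grip_width: 0.0137
```

step_arm --plan '[{"grip":1,"slide":[0,0.0005,0],"spin":0},{"grip":1,"slide":[0,0.0005,0],"spin":0},{"grip":1,"slide":[0,0,0],"spin":0},{"grip":1,"slide":[0,0,0],"spin":0}]' --force 60

```text
time_s: 9.15
ee_pos: [0.6238, -0.1995, 0.0835]
eef_rot: [-1.571, 0.0, 1.387]
force: [0.1, -0.0, 0.4]
grip_width: 0.0135
```

step_arm --plan '[{"grip":1,"slide":[0,0.0005,0],"spin":0},{"grip":1,"slide":[0,0.0005,0],"spin":0},{"grip":1,"slide":[0,0,0],"spin":0},{"grip":1,"slide":[0,0,0],"spin":0}]' --force 60

```text
time_s: 9.48
ee_pos: [0.624, -0.1996, 0.0828]
eef_rot: [-1.572, 0.0, 1.387]
force: [2.5, -1.0, 5.3]
grip_width: 0.0136
```

step_arm --plan '[{"grip":1,"slide":[0,-0.0006,0],"spin":0},{"grip":1,"slide":[0,0,0.001],"spin":0},{"grip":1,"slide":[0,0,0.0015],"spin":0},{"grip":1,"slide":[0,0,0.0015],"spin":0},{"grip":1,"slide":[0,0,0.001],"spin":0},{"grip":1,"slide":[0,0,0],"spin":0}]' --force 60

```text
time_s: 9.98
ee_pos: [0.6185, -0.1986, 0.0829]
eef_rot: [-1.571, 0.0, 1.387]
force: [2.6, -0.7, 3.2]
grip_width: 0.0135
```

step_arm --plan '[{"grip":1,"slide":[0,0,0.001],"spin":0},{"grip":1,"slide":[0,0,0.001],"spin":0},{"grip":1,"slide":[0,0,0],"spin":0},{"grip":1,"slide":[0,0,0],"spin":0}]' --force 60

```text
time_s: 10.32
ee_pos: [0.6167, -0.1983, 0.0828]
eef_rot: [-1.571, 0.0, 1.387]
force: [3.6, -0.8, 4.1]
grip_width: 0.0136
```

step_arm --plan '[{"grip":1,"slide":[0,0,0.001],"spin":0},{"grip":1,"slide":[0,0,0],"spin":0},{"grip":1,"slide":[0,0,0],"spin":0}]' --force 60

```text
time_s: 10.57
ee_pos: [0.6157, -0.1981, 0.0828]
eef_rot: [-1.571, 0.0, 1.387]
force: [3.5, -1.3, 4.4]
grip_width: 0.0132
```

step_arm --plan '[{"grip":1,"slide":[0,-0.0004,0.001],"spin":0},{"grip":1,"slide":[0,0,0],"spin":0},{"grip":1,"slide":[0,0,0],"spin":0}]' --force 60

```text
time_s: 10.82
ee_pos: [0.6154, -0.198, 0.0834]
eef_rot: [-1.573, 0.0, 1.387]
force: [6.3, -2.0, 4.1]
grip_width: 0.0133
```

step_arm --plan '[{"grip":1,"slide":[0,0,0.001],"spin":0},{"grip":1,"slide":[0,0,0],"spin":0},{"grip":1,"slide":[0,0,0],"spin":0}]' --force 60

```text
time_s: 11.07
ee_pos: [0.6152, -0.198, 0.0839]
eef_rot: [-1.575, 0.0, 1.387]
force: [11.1, -1.4, 4.3]
grip_width: 0.0138
```

```bash
python3 - <<'E'
from station import get_obs,cams
import cv2
b=cams.camera("side")
cv2.imwrite("pics/a6.png",cv2.resize(b[70:190,200:360],None,fx=5,fy=5,interpolation=cv2.INTER_CUBIC)[:600])
o=get_obs();print(o["ee_pos"],o["eef_rot"],o["grip_width"],o["force"],o["moment"])
E
```

```text
[ 0.61518928 -0.19798074  0.08391843] [-1.57504697e+00  3.38832987e-04  1.38736663e+00] 0.01376562917029986 [11.27810925 -1.89543624  4.2595073 ] [-0.22517737 -1.88831595  0.04116971]
```

View pics/a6.png

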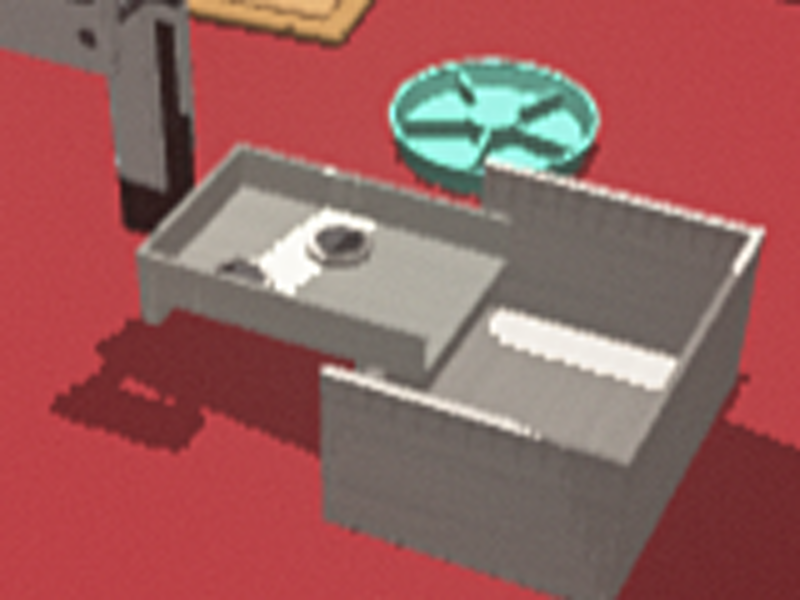

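Hooked: Fx jumps to 11 N with the ridge against the rim. I back off about 1 mm, drop the grip force so the block can pivot in the pads, and start the arc.

step_arm --plan '[{"grip":1,"slide":[0,0,-0.001],"spin":0},{"grip":1,"slide":[0,0,0],"spin":0},{"grip":1,"slide":[0,0,0],"spin":0}]' --force 8

```text
time_s: 11.37
ee_pos: [0.6153, -0.198, 0.0831]
eef_rot: [-1.572, 0.0, 1.387]
force: [6.3, -0.9, 2.1]
grip_width: 0.0136
```

step_arm --plan '[{"grip":1,"slide":[0,-0.0043,0.0024],"spin":0},{"grip":1,"slide":[0,-0.0043,0.0023],"spin":0},{"grip":1,"slide":[0,-0.0043,0.0023],"spin":0},{"grip":1,"slide":[0,-0.0043,0.0023],"spin":0},{"grip":1,"slide":[0,-0.0043,0.0023],"spin":0},{"grip":1,"slide":[0,0,0],"spin":0}]' --force 6

```text
time_s: 11.87
ee_pos: [0.6029, -0.1957, 0.1053]
eef_rot: [-1.571, 0.0, 1.387]
force: [0.1, -0.4, -0.4]
grip_width: 0.0141
```

```bash
python3 - <<'E'
from station import get_obs,cams
import cv2
b=cams.camera("side")
cv2.imwrite("pics/a7.png",cv2.resize(b[60:180,200:360],None,fx=5,fy=5,interpolation=cv2.INTER_CUBIC)[:600])
o=get_obs();print(o["ee_pos"],o["eef_rot"],o["grip_width"],o["force"],o["moment"])
E
```

```text
[ 0.60307362 -0.19575349  0.1049406 ] [-1.57058911e+00  6.20272375e-05  1.38730920e+00] 0.01397719884714611 [ 0.4154016   0.43980634 -1.24059196] [ 0.0308093  -0.01848943  0.01309842]
```

View pics/a7.png

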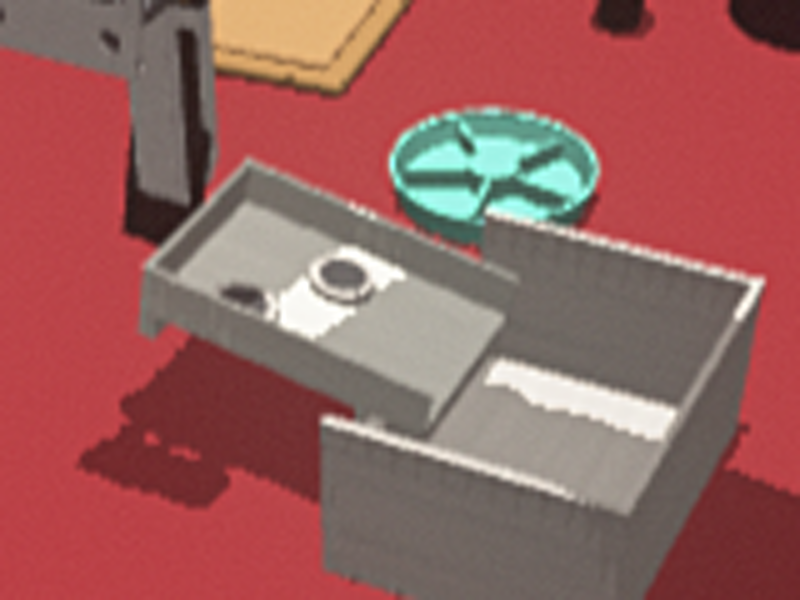

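The tray is tipped about 10° and still hooked, with the grip pivoting in the pads as intended. Continuing.

step_arm --plan '[{"grip":1,"slide":[0,-0.0039,0.0029],"spin":0},{"grip":1,"slide":[0,-0.0039,0.0029],"spin":0},{"grip":1,"slide":[0,-0.0039,0.0029],"spin":0},{"grip":1,"slide":[0,-0.0039,0.0029],"spin":0},{"grip":1,"slide":[0,-0.0038,0.003],"spin":0},{"grip":1,"slide":[0,-0.0033,0.0036],"spin":0},{"grip":1,"slide":[0,-0.0033,0.0036],"spin":0},{"grip":1,"slide":[0,-0.0033,0.0036],"spin":0},{"grip":1,"slide":[0,-0.0033,0.0036],"spin":0},{"grip":1,"slide":[0,-0.0033,0.0034],"spin":0},{"grip":1,"slide":[0,0,0],"spin":0}]' --force 6

```text
time_s: 12.83
ee_pos: [0.5712, -0.1898, 0.1414]
eef_rot: [-1.571, 0.0, 1.387]
force: [0.5, 0.1, -1.7]
grip_width: 0.0139
```

```bash
python3 - <<'E'
from station import get_obs,cams
import cv2
b=cams.camera("side")
cv2.imwrite("pics/a8.png",cv2.resize(b[50:170,200:360],None,fx=5,fy=5,interpolation=cv2.INTER_CUBIC)[:600])
o=get_obs();print(o["ee_pos"],o["eef_rot"],o["grip_width"],o["force"],o["moment"])
E
```

```text
[ 0.57138714 -0.1898768   0.14097194] [-1.57129613e+00  1.12290522e-04  1.38725881e+00] 0.014040986324342279 [-0.01842531  0.74488592 -3.0796401 ] [-0.02439254 -0.00917659  0.01134162]
```

View pics/a8.png

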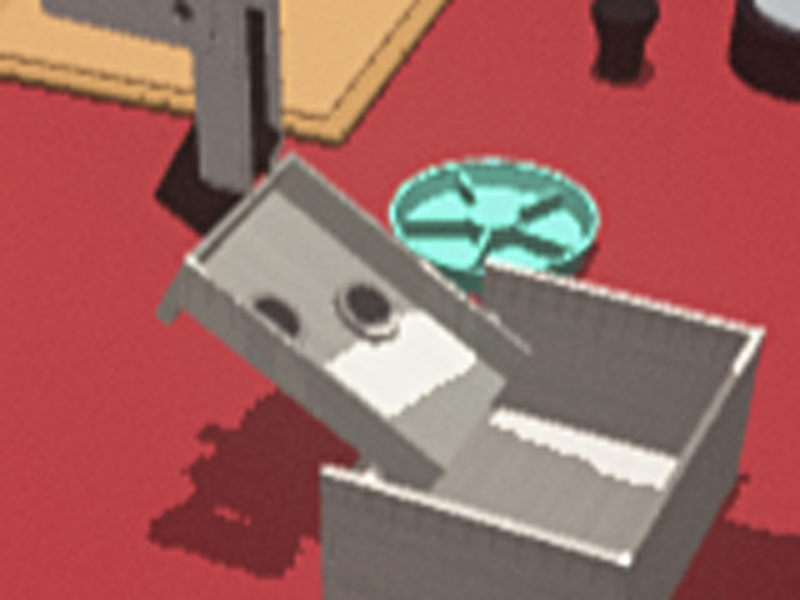

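step_arm --plan '[{"grip":1,"slide":[0,-0.0021,0.0035],"spin":0},{"grip":1,"slide":[0,-0.0021,0.0035],"spin":0},{"grip":1,"slide":[0,-0.0021,0.0035],"spin":0},{"grip":1,"slide":[0,-0.0021,0.0035],"spin":0},{"grip":1,"slide":[0,-0.0021,0.0035],"spin":0},{"grip":1,"slide":[0,-0.0021,0.0035],"spin":0},{"grip":1,"slide":[0,-0.0016,0.0038],"spin":0},{"grip":1,"slide":[0,-0.0016,0.0038],"spin":0},{"grip":1,"slide":[0,-0.0016,0.0038],"spin":0},{"grip":1,"slide":[0,-0.0016,0.0038],"spin":0},{"grip":1,"slide":[0,-0.0016,0.0038],"spin":0},{"grip":1,"slide":[0,-0.0016,0.0038],"spin":0},{"grip":1,"slide":[0,0,0],"spin":0}]' --force 6

```text
time_s: 13.97
ee_pos: [0.5278, -0.1818, 0.163]
eef_rot: [-1.57, 0.0, 1.387]
force: [-0.3, 0.1, -1.4]
grip_width: 0.0141
```

```bash
python3 - <<'E'
from station import get_obs,cams
import cv2
b=cams.camera("side")
cv2.imwrite("pics/a9.png",cv2.resize(b[40:160,200:360],None,fx=5,fy=5,interpolation=cv2.INTER_CUBIC)[:600])
o=get_obs();print(o["ee_pos"],o["eef_rot"],o["grip_width"],o["force"],o["moment"])
E
```

```text
[ 0.52804671 -0.18181258  0.16279556] [-1.57037436e+00  5.26782145e-06  1.38730146e+00] 0.014104925668450551 [-0.57235591  0.29911802 -1.74386843] [ 0.03655387 -0.03312651  0.00565224]
```

View pics/a9.png

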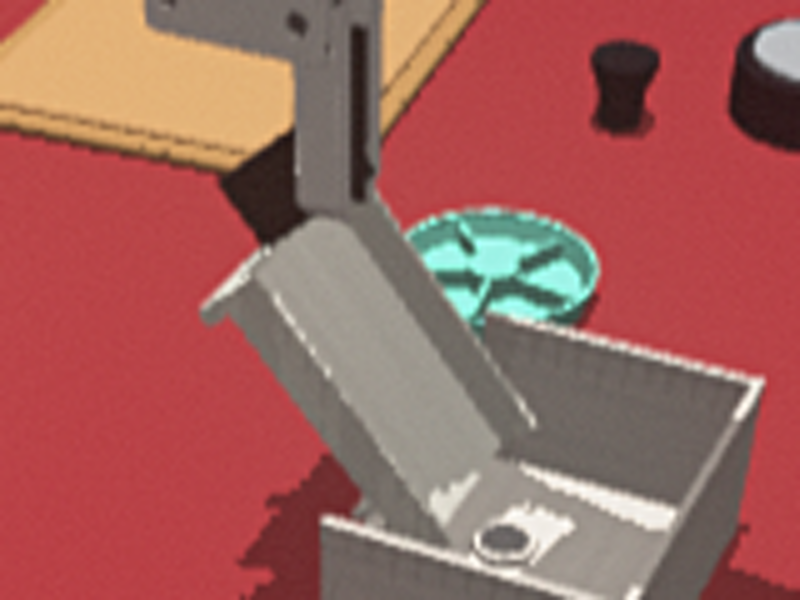

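step_arm --plan '[{"grip":1,"slide":[0,-0.0009,0.004],"spin":0},{"grip":1,"slide":[0,-0.0009,0.004],"spin":0},{"grip":1,"slide":[0,-0.0009,0.004],"spin":0},{"grip":1,"slide":[0,-0.0009,0.004],"spin":0},{"grip":1,"slide":[0,-0.0007,0.004],"spin":0},{"grip":1,"slide":[0,-0.0003,0.004],"spin":0},{"grip":1,"slide":[0,0,0],"spin":0},{"grip":1,"slide":[0,0,0],"spin":0},{"grip":1,"slide":[0,0,0],"spin":0}]' --force 6

```text
time_s: 14.77
ee_pos: [0.5049, -0.1775, 0.1675]
eef_rot: [-1.571, 0.0, 1.387]
force: [0.3, -0.1, 1.1]
grip_width: 0.0138
```

```bash
python3 - <<'E'
from station import get_obs,cams
import cv2
b=cams.camera("side");a=cams.camera("top")
cv2.imwrite("pics/b1.png",cv2.resize(b[40:190,190:360],None,fx=4,fy=4,interpolation=cv2.INTER_CUBIC)[:600])
cv2.imwrite("pics/b2.png",cv2.resize(a[150:300,320:480],None,fx=4,fy=4,interpolation=cv2.INTER_CUBIC)[:600])
o=get_obs();print(o["ee_pos"],o["eef_rot"],o["grip_width"],o["force"],o["moment"])
E
```

```text
[ 0.50498398 -0.17754968  0.16744701] [-1.57092249e+00  6.00925049e-05  1.38732920e+00] 0.01401133665113464 [0.64951527 0.71437549 1.04741739] [ 0.05389644  0.11198062 -0.01844652]
```

View pics/b1.png

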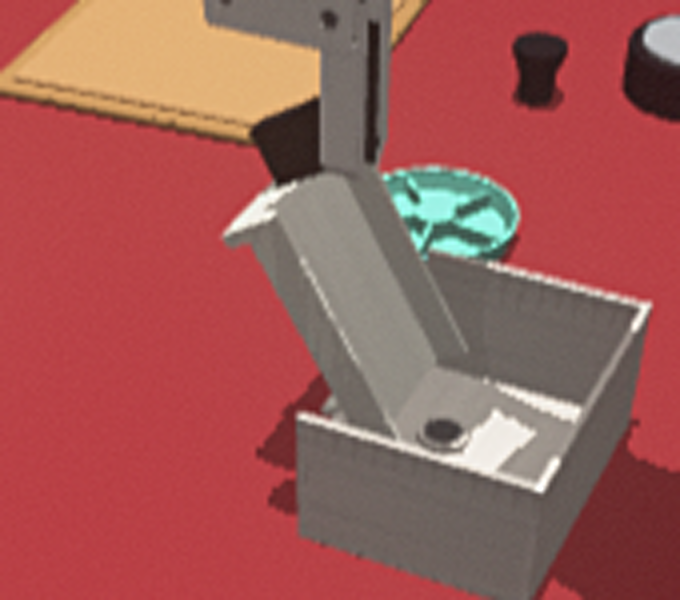

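View pics/b2.png

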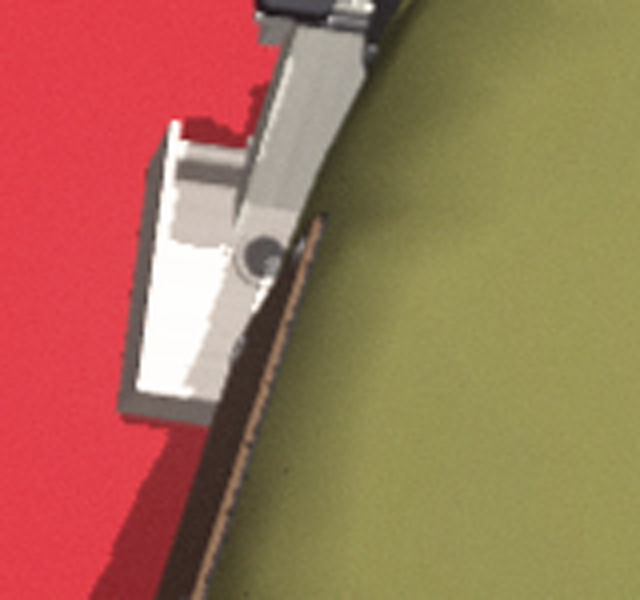

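Tipped about 60°, with one back visible in the bin. I go a bit further to make sure of the second one.

step_arm --plan '[{"grip":1,"slide":[0,-0.0004,0.0048],"spin":0},{"grip":1,"slide":[0,-0.0004,0.0048],"spin":0},{"grip":1,"slide":[0,-0.0004,0.0048],"spin":0},{"grip":1,"slide":[0,0,0.0048],"spin":0},{"grip":1,"slide":[0,0,0],"spin":0},{"grip":1,"slide":[0,0,0],"spin":0},{"grip":1,"slide":[0,0,0],"spin":0},{"grip":1,"slide":[0,0,0],"spin":0}]' --force 6

```text
time_s: 15.53
ee_pos: [0.486, -0.174, 0.1685]
eef_rot: [-1.57, -0.0, 1.387]
force: [-0.0, -0.4, -0.6]
grip_width: 0.0139
```

```bash
python3 - <<'E'
from station import get_obs,cams
import cv2
b=cams.camera("side");a=cams.camera("top")
cv2.imwrite("pics/b3.png",cv2.resize(b[40:190,190:360],None,fx=4,fy=4,interpolation=cv2.INTER_CUBIC)[:600])
cv2.imwrite("pics/b4.png",cv2.resize(a[150:270,340:430],None,fx=5,fy=5,interpolation=cv2.INTER_CUBIC)[:600])
o=get_obs();print(o["ee_pos"],o["eef_rot"],o["grip_width"],o["force"],o["moment"])
E
```

```text
[ 0.48603221 -0.17399841  0.16848304] [-1.57059041e+00 -5.69385311e-05  1.38736532e+00] 0.014012361646574897 [ 0.66777507 -0.0955585   0.01603857] [ 0.12087961  0.12606063 -0.0223847 ]
```

View pics/b3.png

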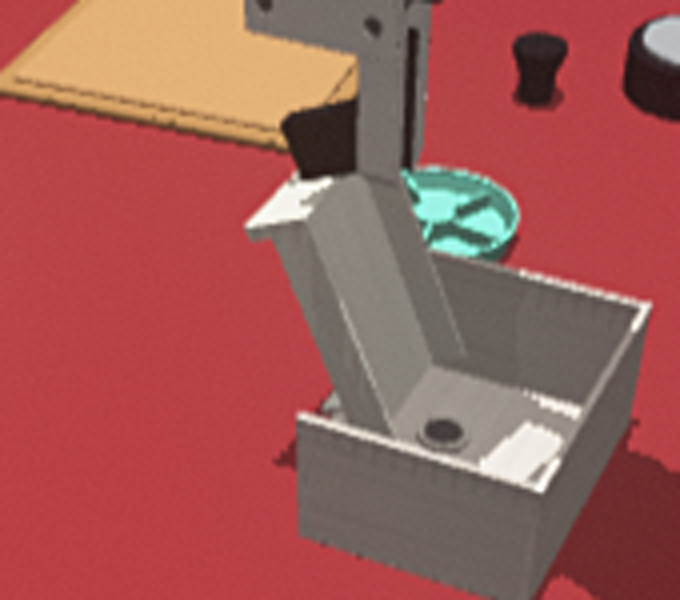

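View pics/b4.png

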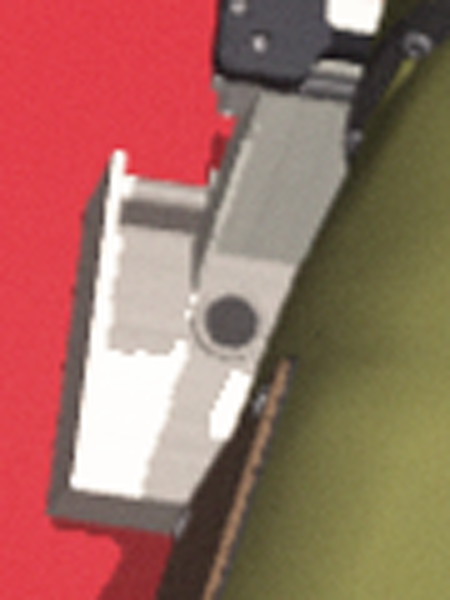

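```bash
python3 - <<'E'
from fit import *
def ray(n,px,z):
    c=cams.calibration(n);d=np.linalg.inv(c["K"])@[px[0],px[1],1];d=d*[1,-1,-1];d=c["T"][:3,:3]@d;o=c["T"][:3,3]
    return o+d*(z-o[2])/d[2]
for n,p in(("top",(385.6,213.5)),("side",(300.2,147.6))):
    for z in(.009,.014):
        P=ray(n,p,z);d=P[:2]-[.43,-.163];y=-.182;print(n,z,P.round(4),"bin",d@[np.cos(y),np.sin(y)],d@[-np.sin(y),np.cos(y)])
E
```

```text
top 0.009 [ 0.4589 -0.145   0.009 ] bin 0.025172015259612764 0.022901261644781803
top 0.014 [ 0.4578 -0.144   0.014 ] bin 0.023938038742702127 0.023760873988152062
side 0.009 [ 0.4508 -0.1872  0.009 ] bin 0.02488298196799252 -0.020061762757308012
side 0.014 [ 0.4498 -0.181   0.014 ] bin 0.0227702618256699 -0.014144654062464986
```

The two views see different discs: bin-frame y about +23 mm in the top view and about −17 mm in the side view, both at x ≈ 25 mm. So both backs are in the bin. I swing back along the same arc.

step_arm --plan '[{"grip":1,"slide":[0,0.0003,-0.0048],"spin":0},{"grip":1,"slide":[0,0.0003,-0.0048],"spin":0},{"grip":1,"slide":[0,0.0003,-0.0048],"spin":0},{"grip":1,"slide":[0,0.0003,-0.0048],"spin":0},{"grip":1,"slide":[0,0.0006,-0.004],"spin":0},{"grip":1,"slide":[0,0.0008,-0.004],"spin":0},{"grip":1,"slide":[0,0.0008,-0.004],"spin":0},{"grip":1,"slide":[0,0.0008,-0.004],"spin":0},{"grip":1,"slide":[0,0.0008,-0.004],"spin":0},{"grip":1,"slide":[0,0.0008,-0.004],"spin":0},{"grip":1,"slide":[0,0.0019,-0.0045],"spin":0},{"grip":1,"slide":[0,0.0019,-0.0045],"spin":0},{"grip":1,"slide":[0,0.0019,-0.0045],"spin":0},{"grip":1,"slide":[0,0.0019,-0.0045],"spin":0},{"grip":1,"slide":[0,0.0019,-0.0045],"spin":0},{"grip":1,"slide":[0,0,0],"spin":0}]' --force 6

```text
time_s: 16.97
ee_pos: [0.5511, -0.1861, 0.1527]
eef_rot: [-1.571, -0.0, 1.387]
force: [1.0, -0.0, -2.0]
grip_width: 0.0137
```

```bash
python3 - <<'E'
from station import get_obs,cams
import cv2
b=cams.camera("side")
cv2.imwrite("pics/b5.png",cv2.resize(b[40:190,190:360],None,fx=4,fy=4,interpolation=cv2.INTER_CUBIC)[:600])
o=get_obs();print(o["ee_pos"],o["eef_rot"],o["grip_width"],o["force"],o["moment"])
E
```

```text
[ 0.5508525  -0.18601516  0.15288469] [-1.57063167e+00 -6.13869809e-05  1.38743119e+00] 0.013875635134289077 [ 0.5362557  -0.24840264 -1.40428444] [-0.01853943 -0.14976673  0.0242478 ]
```

View pics/b5.png

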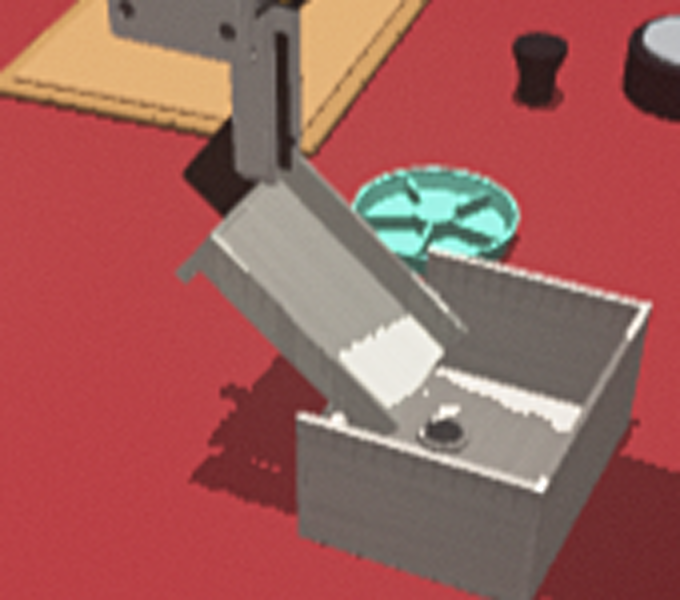

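step_arm --plan '[{"grip":1,"slide":[0,0.003,-0.0052],"spin":0},{"grip":1,"slide":[0,0.003,-0.0052],"spin":0},{"grip":1,"slide":[0,0.003,-0.0051],"spin":0},{"grip":1,"slide":[0,0.003,-0.0051],"spin":0},{"grip":1,"slide":[0,0.004,-0.0045],"spin":0},{"grip":1,"slide":[0,0.004,-0.0045],"spin":0},{"grip":1,"slide":[0,0.004,-0.0045],"spin":0},{"grip":1,"slide":[0,0.004,-0.0044],"spin":0},{"grip":1,"slide":[0,0.0048,-0.0037],"spin":0},{"grip":1,"slide":[0,0.0048,-0.0037],"spin":0},{"grip":1,"slide":[0,0.0048,-0.0036],"spin":0},{"grip":1,"slide":[0,0.0048,-0.0036],"spin":0},{"grip":1,"slide":[0,0.0052,-0.0029],"spin":0},{"grip":1,"slide":[0,0.0052,-0.0029],"spin":0},{"grip":1,"slide":[0,0.0052,-0.0028],"spin":0},{"grip":1,"slide":[0,0.0052,-0.0028],"spin":0},{"grip":1,"slide":[0,0,0],"spin":0},{"grip":1,"slide":[0,0,0],"spin":0}]' --force 6

```text
time_s: 18.52
ee_pos: [0.614, -0.1977, 0.0849]
eef_rot: [-1.57, -0.0, 1.387]
force: [-1.0, 0.1, -1.5]
grip_width: 0.014
```

```bash
python3 - <<'E'
from station import get_obs,cams
import cv2
b=cams.camera("side")
cv2.imwrite("pics/b6.png",cv2.resize(b[50:200,190:360],None,fx=4,fy=4,interpolation=cv2.INTER_CUBIC)[:600])
o=get_obs();print(o["ee_pos"],o["eef_rot"],o["grip_width"],o["force"],o["moment"])
E
```

```text
[ 0.61402951 -0.19774451  0.08523021] [-1.57084813e+00 -3.15916398e-05  1.38734289e+00] 0.01432115094660348 [-0.72059014  0.58123444 -1.50103849] [ 0.03146641 -0.01326072 -0.03019425]
```

View pics/b6.png

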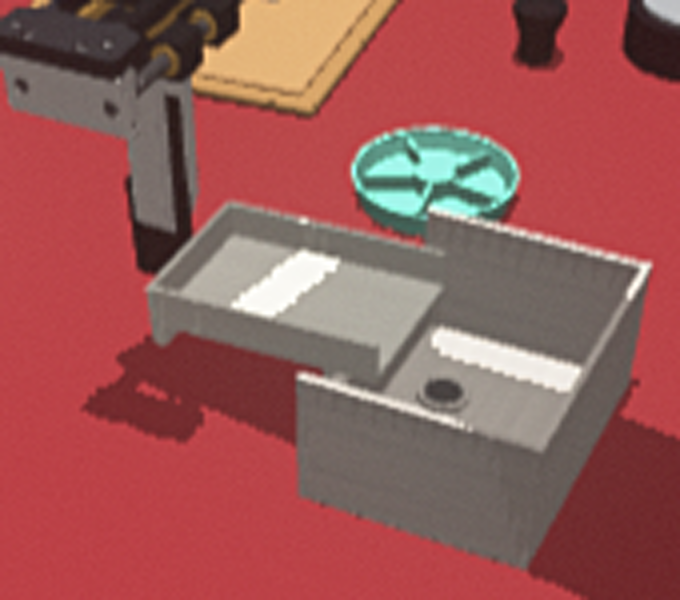

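The tray is empty and level on the rim. Next: firm grip, lift, and carry back.

step_arm --plan '[{"grip":1,"slide":[0,0,0],"spin":0},{"grip":1,"slide":[0,0,0],"spin":0},{"grip":1,"slide":[0,0,0],"spin":0},{"grip":1,"slide":[0,-0.002,-0.002],"spin":0},{"grip":1,"slide":[0,-0.005,-0.003],"spin":0},{"grip":1,"slide":[0,-0.008,-0.002],"spin":0},{"grip":1,"slide":[0,-0.01,0],"spin":0},{"grip":1,"slide":[0,-0.01,0],"spin":0},{"grip":1,"slide":[0,-0.01,0],"spin":0},{"grip":1,"slide":[0,-0.008,0],"spin":0},{"grip":1,"slide":[0,-0.004,0],"spin":0},{"grip":1,"slide":[0,0,0],"spin":0}]' --force 60

```text
time_s: 19.57
ee_pos: [0.6212, -0.1992, 0.1436]
eef_rot: [-1.573, 0.0, 1.387]
force: [-0.7, 0.3, -2.5]
grip_width: 0.0137
```

```bash
python3 - <<'E'
from station import get_obs,cams
import cv2
b=cams.camera("side")
cv2.imwrite("pics/b7.png",cv2.resize(b[50:200,190:360],None,fx=4,fy=4,interpolation=cv2.INTER_CUBIC)[:600])
o=get_obs();print(o["ee_pos"],o["eef_rot"],o["grip_width"],o["force"],o["moment"])
E
```

```text
[ 0.62092299 -0.19907311  0.14269487] [-1.57143336e+00  1.56749140e-04  1.38732549e+00] 0.013613336443604516 [-0.02088665 -0.53549612 -1.88555409] [-0.00108784 -0.15024655 -0.00973904]
```

View pics/b7.png

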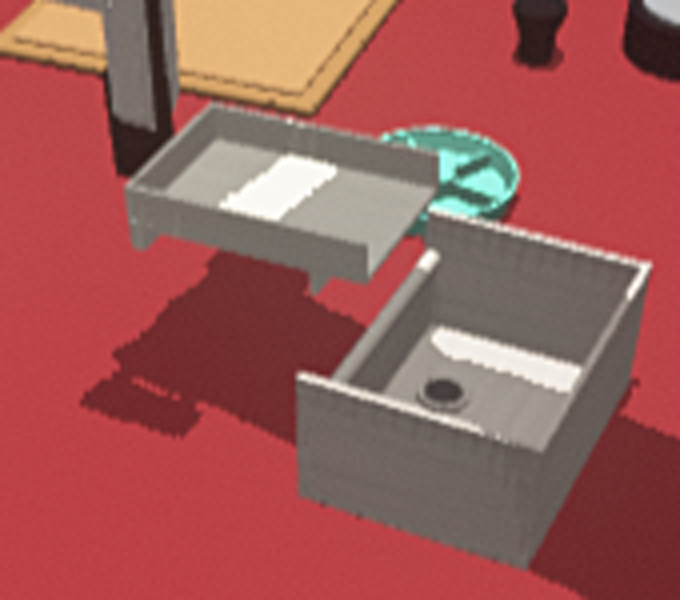

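step_arm --plan '[{"grip":1,"slide":[0.005,0,0.002],"spin":0},{"grip":1,"slide":[0.01,0,0.0043],"spin":0},{"grip":1,"slide":[0.015,0,0.0065],"spin":0},{"grip":1,"slide":[0.018,0,0.008],"spin":0},{"grip":1,"slide":[0.018,0,0.008],"spin":0},{"grip":1,"slide":[0.018,0,0.008],"spin":0},{"grip":1,"slide":[0.018,0,0.008],"spin":0},{"grip":1,"slide":[0.018,0,0.008],"spin":0},{"grip":1,"slide":[0.018,0,0.008],"spin":0},{"grip":1,"slide":[0.018,0,0.008],"spin":0},{"grip":1,"slide":[0.018,0,0.008],"spin":0},{"grip":1,"slide":[0.018,0,0.008],"spin":0},{"grip":1,"slide":[0.018,0,0.008],"spin":0},{"grip":1,"slide":[0.018,0,0.008],"spin":0},{"grip":1,"slide":[0.018,0,0.007],"spin":0},{"grip":1,"slide":[0.014,0,0.0055],"spin":0},{"grip":1,"slide":[0.008,0,0.003],"spin":0},{"grip":1,"slide":[0.003,0,0.001],"spin":0},{"grip":1,"slide":[0,0,0],"spin":0}]' --force 60

```text
time_s: 21.2
ee_pos: [0.5547, 0.0894, 0.1421]
eef_rot: [-1.571, 0.0, 1.388]
force: [-0.0, 0.2, -1.3]
grip_width: 0.0134
```

step_arm --plan '[{"grip":1,"slide":[0,0.005,0],"spin":0},{"grip":1,"slide":[0,0.01,0],"spin":0},{"grip":1,"slide":[0,0.013,0],"spin":0},{"grip":1,"slide":[0,0.013,0],"spin":0},{"grip":1,"slide":[0,0.013,0],"spin":0},{"grip":1,"slide":[0,0.013,0],"spin":0},{"grip":1,"slide":[0,0.013,0],"spin":0},{"grip":1,"slide":[0,0.008,0],"spin":0},{"grip":1,"slide":[0,0.004,0],"spin":0},{"grip":1,"slide":[0,0,0],"spin":0},{"grip":1,"slide":[0,0,0],"spin":0}]' --force 60

```text
time_s: 22.12
ee_pos: [0.5551, 0.0886, 0.0504]
eef_rot: [-1.571, -0.0, 1.387]
force: [0.0, 0.5, -2.0]
grip_width: 0.0138
```

```bash
python3 - <<'E'
from station import get_obs,cams
import cv2
b=cams.camera("side")
cv2.imwrite("pics/b8.png",cv2.resize(b[160:310,160:330],None,fx=4,fy=4,interpolation=cv2.INTER_CUBIC)[:600])
o=get_obs();print(o["ee_pos"],o["eef_rot"],o["grip_width"],o["force"],o["moment"])
E
```

```text
[0.55530578 0.08873275 0.05075574] [-1.57159650e+00 -2.02425309e-04  1.38717786e+00] 0.013789893091358064 [ 0.02541834  0.44596081 -2.15033827] [ 0.02473494 -0.10205347  0.03150224]
```

View pics/b8.png

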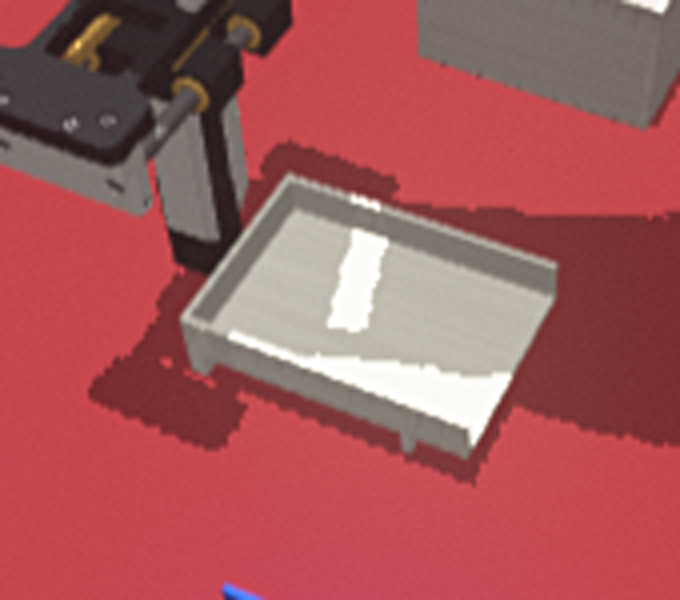

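step_arm --plan '[{"grip":1,"slide":[0,0.003,0],"spin":0},{"grip":1,"slide":[0,0.002,0],"spin":0},{"grip":1,"slide":[0,0.001,0],"spin":0},{"grip":1,"slide":[0,0.001,0],"spin":0},{"grip":1,"slide":[0,0,0],"spin":0},{"grip":1,"slide":[0,0,0],"spin":0}]' --force 60

```text
time_s: 22.67
ee_pos: [0.5568, 0.0887, 0.0466]
eef_rot: [-1.576, -0.001, 1.387]
force: [-4.8, -3.0, 26.4]
grip_width: 0.0133
```

step_arm --plan '[{"grip":1,"slide":[0,0.001,0],"spin":0},{"grip":1,"slide":[0,0,0],"spin":0},{"grip":1,"slide":[0,0,0],"spin":0}]' --force 30

```text
time_s: 22.92
ee_pos: [0.5578, 0.0885, 0.0459]
eef_rot: [-1.578, -0.001, 1.387]
force: [-0.8, -4.0, 25.4]
grip_width: 0.0138
```

step_arm --plan '[{"grip":1,"slide":[0,0.001,0],"spin":0},{"grip":1,"slide":[0,0,0],"spin":0},{"grip":1,"slide":[0,0,0],"spin":0}]' --force 20

```text
time_s: 23.17
ee_pos: [0.5582, 0.0885, 0.045]
eef_rot: [-1.58, -0.001, 1.387]
force: [2.5, -4.7, 23.6]
grip_width: 0.0136
```

It is on the bench and pressing at about 24 N. I back up and relax the grip before opening.

step_arm --plan '[{"grip":1,"slide":[0,-0.001,0],"spin":0},{"grip":1,"slide":[0,-0.001,0],"spin":0},{"grip":1,"slide":[0,-0.001,0],"spin":0},{"grip":1,"slide":[0,0,0],"spin":0},{"grip":1,"slide":[0,0,0],"spin":0}]' --force 5

```text
time_s: 23.58
ee_pos: [0.5553, 0.0889, 0.0448]
eef_rot: [-1.572, -0.0, 1.387]
force: [-0.3, -0.7, 6.7]
grip_width: 0.0139
```

```bash
python3 - <<'E'
from station import get_obs,cams
import cv2
b=cams.camera("side")
cv2.imwrite("pics/b9.png",cv2.resize(b[160:310,160:330],None,fx=4,fy=4,interpolation=cv2.INTER_CUBIC)[:600])
o=get_obs();print(o["ee_pos"],o["eef_rot"],o["grip_width"],o["force"],o["moment"])
E
```

```text
[0.55537104 0.08892258 0.04482042] [-1.57187299e+00 -3.38273154e-04  1.38736073e+00] 0.013787425177382823 [-0.83229273  0.08829665  6.43171317] [ 0.02265033  0.110007   -0.00954816]
```

View pics/b9.png

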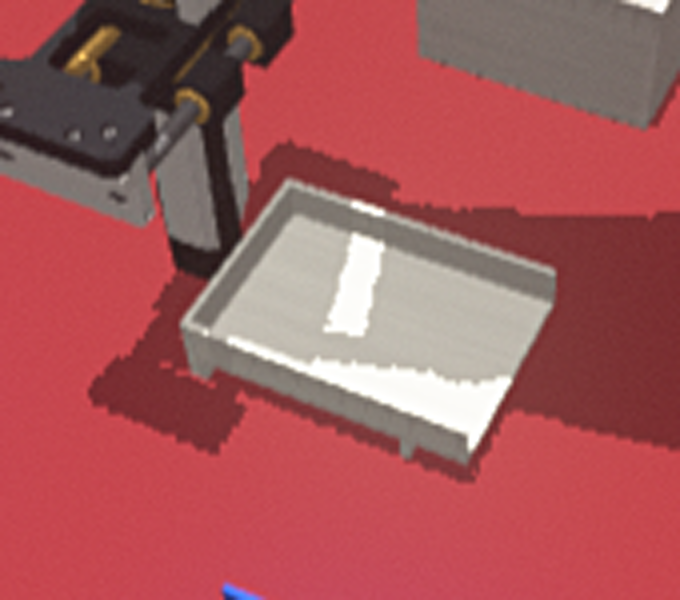

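step_arm --plan '[{"grip":1,"slide":[0,-0.0008,0],"spin":0},{"grip":0.6,"slide":[0,0,0],"spin":0},{"grip":0.4,"slide":[0,0,0],"spin":0},{"grip":0.2,"slide":[0,0,0],"spin":0},{"grip":0,"slide":[0,0,0],"spin":0},{"grip":0,"slide":[0,0,0],"spin":0},{"grip":0,"slide":[0,0,0],"spin":0},{"grip":0,"slide":[0,0,0],"spin":0}]' --force 5

```text
time_s: 24.3
ee_pos: [0.5549, 0.0888, 0.045]
eef_rot: [-1.571, 0.0, 1.387]
force: [0.2, 0.5, -0.5]
grip_width: 0.0469
```

step_arm --plan '[{"grip":0,"slide":[0,-0.01,0],"spin":0},{"grip":0,"slide":[0,-0.02,0],"spin":0},{"grip":0,"slide":[0,-0.03,0],"spin":0},{"grip":0,"slide":[0,-0.03,0],"spin":0},{"grip":0,"slide":[0,-0.03,0],"spin":0},{"grip":0,"slide":[0.04,0,0],"spin":0},{"grip":0,"slide":[0.04,0,0],"spin":0},{"grip":0,"slide":[0.04,0,0],"spin":0},{"grip":0,"slide":[0.04,0,0],"spin":0},{"grip":0,"slide":[0.04,0,0],"spin":0},{"grip":0,"slide":[0.04,0,0],"spin":0},{"grip":0,"slide":[0.04,0,0],"spin":0},{"grip":0,"slide":[0.04,0,0],"spin":0},{"grip":0,"slide":[0,0,0],"spin":0},{"grip":0,"slide":[0,0,0],"spin":0}]' --force 5

```text
time_s: 25.55
ee_pos: [0.6127, 0.4051, 0.1642]
eef_rot: [-1.57, 0.001, 1.39]
force: [0.3, 0.0, -0.6]
grip_width: 0.0471
```

```bash
python3 - <<'E'
from station import get_obs,cams
import cv2
b=cams.camera("side");a=cams.camera("top")
cv2.imwrite("pics/d1.png",b)
cv2.imwrite("pics/d2.png",cv2.resize(a[140:280,210:470],None,fx=3,fy=3,interpolation=cv2.INTER_CUBIC))
cv2.imwrite("pics/d3.png",cv2.resize(b[160:310,160:330],None,fx=4,fy=4,interpolation=cv2.INTER_CUBIC)[:600])
o=get_obs();print(o["time_s"],o["ee_pos"],o["grip_width"],o["force"])
E
```

```text
25.65 [0.6133473  0.40270248 0.16543154] 0.047247627399936584 [ 1.03443265  0.09272038 -0.13346379]
```

View pics/d1.png

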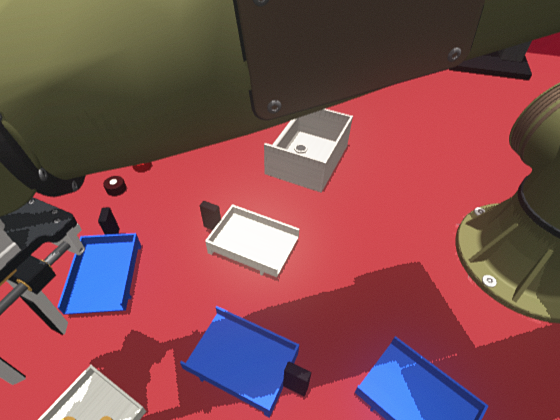

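View pics/d2.png

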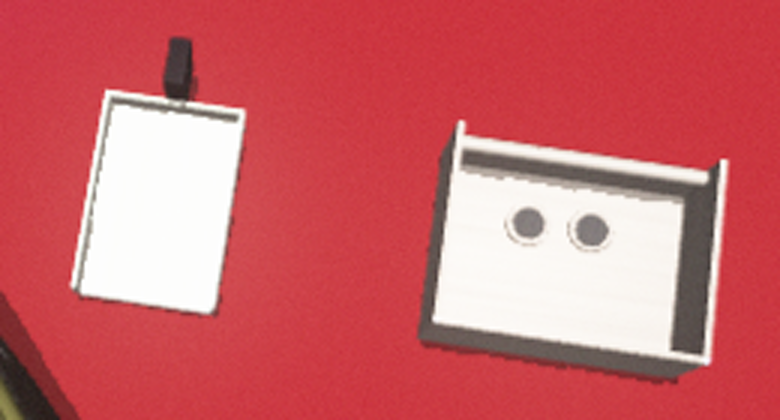

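View pics/d3.png

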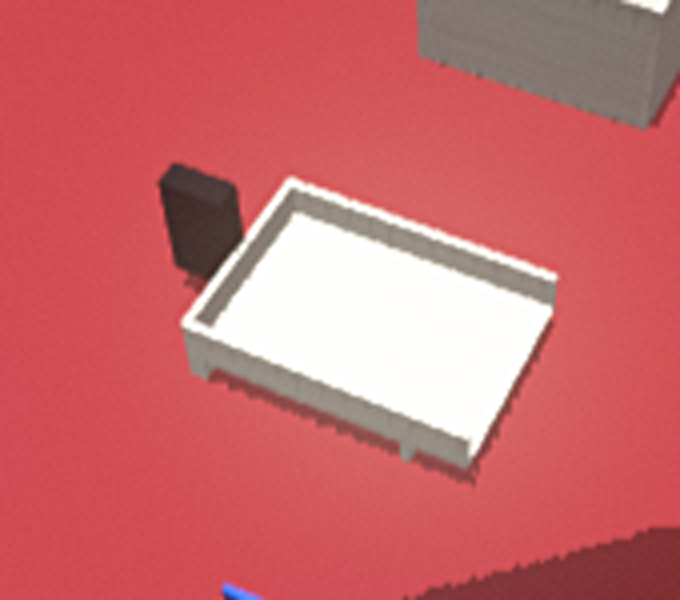

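Both backs lie flat in the bin at top-crop (528,224) and (590,231). The tray is empty and standing on the bench, and the gripper is clear.

```bash
python3 - <<'E'
from station import hand_in
print(hand_in())
E
```

```text
the job is handed in; nothing more can be done
None
```

I finished the job and handed it in at about 25.7 s of the 64 s; `hand_in` gives no verdict.

**What I did:** I gripped the white tray by its black block and carried it level at 60 N. I hooked the ridge on the low rim; contact showed first as an upward force, then as about 11 N when the ridge met the rim. With the grip force down to 6 N, the block pivoted in the pads while I swung it over the rim to about 65–68 degrees. I then swung it back level, carried it to its old spot, set it down and let go.

**Last checks:**
- **Case backs:** the top view shows both lying flat, side by side, on the bin floor.
- **Tray:** it looks empty and flat on the bench. I judged that by eye and did not fit its pose again.
- **Gripper:** it is open, about 0.3 m away and 0.165 m up, with a wrist force of about 1 N, which is noise level.

**What did not match or was not certain:**
- **Early touchdown:** the tray met the bench about 5 mm sooner than planned, because the block had slipped in the pads. It pressed at up to about 26 N for around half a second before I backed off.
- **Rim contact while tipped:** I inferred it from the pictures and from the wrist carrying less than the tray's weight. I had no direct measurement.
- **Side camera height:** it read the tray about 7 mm low throughout, so I relied on the arm's own readings for height.

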